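# Turn a sensor housing in the cam-lever fixture to bring its connector up

### The arm

A 6-joint arm with a two-finger parallel gripper is mounted at the origin on the work surface. World frame = base frame: x ahead of the robot, y to its left, z up, the work surface at z = 0. Lengths are in m, angles in degrees, forces in N, time in s.
With the tool pointing down it reaches from about 0.3 to 0.75 m from the base axis. Payload 8.5 kg.
Tool frame: the origin (TCP) lies on the centre line of the jaws, within the pads' length; the fingertips stand 11 mm ahead of it and the grasp point (between the pads) lies 8 mm behind it; x points along the fingers, y is the direction in which the jaws open and shut, and the axes are right-handed (so a half turn about x gives the same grasp; the last joint's range is limited). The gripper opens to 85 mm and grips with 20 to 120 N. Pads are 22 mm wide; open, the fingers measure 114 mm over their backs; the gripper's body (76 mm by 85 mm) begins 54 mm behind the grasp point. The pads swing forward as they close: fully open they stand 13 mm farther back than shut.
Start: joints at [54.414, 21.807, 74.336, -0, 83.858, -12.336], TCP at [0.217, 0.505, 0.242] pointing down, gripper open.
Joint ranges: [-178.18, 178.18], [-50.72, 133.34], [12.68, 142.11], [-81.47, 261.47], [9.98, 163.14], [-165.26, 165.26]. Speed limits (degrees/s): [136.94, 136.94, 180, 180, 180, 180].

### API

Orientations are given as a 3x3 rotation matrix whose columns are the frame's x, y, z axes.
In Python, from rig import env gives the robot as it stands.
- The arm moves only by the tool carry_out, never from a script. Its argument "motion" is a list that holds one entry, the list of rows, each a list of 7 numbers: the shift along the tool's x, y, z in cm, then the turn, a rotation vector about the tool's x, y, z in rad, then the finger opening in cm, from 0 to 8.54. A call has 1 to 5 rows; each row is the pose to reach, as a shift and turn from the pose commanded when the call began, along the tool's axes at that moment; what a row does not reach only later rows make up. A row lasts 1/12 s, in which the tool goes at most 41.7 mm and 7.16 degrees, less where a joint would pass 70% of its speed; a pose out of reach is approached as far as the arm can. A call with a gripper value outside its range is refused whole. The fingers move at their own pace and stop on an object; "grip_force" is the grip in N (left out, the last holds). Time passes only in rows, so rows that repeat a pose let the fingers close. It gives the time, the measured TCP pose, the force and the opening at its end, in the units of the state.
- env.observe(): the state, without advancing time (a new reading comes with each control period).
- env.get_image(name): name is "side" or "top"; returns a dict with "image" (384x512x3 uint8, red, green, blue), "fov_y" (degrees; the focal length in pixels is half the picture's height over the tangent of half this angle, whatever the lens; pixels are square), "cx", "cy" (the principal point, pixels), "R" (3x3) and "t" (3): a world point X has camera coordinates R X + t. Camera axes: x right, y down, z forward; pixel columns grow to the right and rows downward; lengths in m; the calibration is good to about 2 mm. A picture is of the moment at which its call begins. There is no depth.
- env.close_job(): hands the job in, once; it reports no verdict.
The state is a dict: "time_s": time; "q": joint angles; "qvel": joint speeds; "joint_efforts": joint torques, N m; "position": TCP position; "tool_rot": TCP orientation; "ft_force": force on the tool from outside, world axes, zero at the start; "wrist_torque": the same for the moment, N m; "grip_width": finger opening in m.
Only numpy, scipy, OpenCV 4.12 (cv2) and the standard library are available. Lean on these libraries where they do the work, as an engineer would, in place of code of your own. Each camera call takes 0.05 s, during which the arm holds its last target. There are 200 camera calls.

### The job

The cover of the sensor housing in the cam-lever fixture is finished and its round connector, now on the side pointing to the robot's right, is to be worked on next. Swing the clamp lever all the way up to open the jaws, turn the housing over so that the connector points straight up and stand it gently (do not drop it) flat on the base plate at the middle of the jaws, then swing the lever fully down again so that the slide jaw clamps it. Leave the tools and loose parts lying round the fixture where they are.

Things in the scene. Friction and masses are not known exactly. Their poses are not given: they have to be found in the camera images.
- fixture: Cam-lever fixture screwed to the bench: aluminium base plate, 12 mm thick (x -55 to 55, y -60 to 145 mm), two low black-faced jaws, steel clamp bracket with lever. Origin: on the bench surface under the middle of the jaws, z up; x runs along the jaws, to the robot's right; y is the closing direction, towards the lever, away from the robot (turned up to 0.35 rad either way).
- fixed_jaw (a point): Middle of the top edge of the fixed jaw's face, at fixture x 0, y -20, z 30 mm. The jaw is 90 mm long in x, 22 mm thick (to y -42), and its top is 30 mm above the bench, 18 mm above the base plate. Fingers can work above the jaws on both sides.
- slide_jaw: The slide jaw, 80 mm long in x, 22 mm thick, top 30 mm above the bench. Origin: middle of the lower edge of its face, at fixture y +20 mm when clamping the housing, about +29 mm with the lever fully up (jaws 49 mm apart). Only the lever moves it, through a sprung plunger that presses with some 15 to 25 N when the lever is down; it pushes the housing across to the fixed jaw.
- clamp_lever (a joint): Angle of the clamp lever in rad: 0 = down, lying level and pointing along the fixture's +y (clamped); 1.25 = stop, fully up, 72 degrees above level (jaws open). Raising turns it about the fixture's +x axis. It stays where it is left (self-locking cam); moving it takes 1 to 9 N at the ball.
- lever_ball (a point): Centre of the black ball knob (25 mm diameter) on the free end of the lever, 92 mm from the pivot on a 10 mm rod. With the lever down it is 45 mm above the bench, at fixture y 204 mm, beyond the end of the base plate, with free space beside and under it; fully up it is 132 mm above the bench.
- lever_pivot (a point): The lever's pivot, at fixture x 0, y 112, z 45 mm, between two upright cheeks (x -15 to 15, y 84 to 134 mm, top 60 mm above the bench). Between it and the slide jaw stands a low guide block (y 64 to 80 mm, top at 30 mm).
- housing: The aluminium sensor housing in the fixture, a block 60 x 40 x 60 mm, 0.2 to 0.4 kg. Origin at the block's centre, 42 mm above the bench when it stands on the base plate, either way up. x points out along the connector (along fixture +x at the start), z out of the grey screwed cover (up at the start, 1.6 mm proud), y is the 40 mm width, across the jaws. Other faces are plain and flat.
- connector (a point): Centre of the end face of the housing's connector: a round steel barrel, 16 mm diameter, on a 26 mm square flange; this point is 45 mm from the housing's origin along its x axis.
- screwdriver: Screwdriver, 190 mm long, lying on the bench to the left of the fixture. Leave it.
- spanner: Open-end spanner, 160 mm long, lying on the bench to the right of the fixture. Leave it.
- spare_cover: Spare grey cover plate 56 x 36 x 4 mm lying on the bench to the right of the lever. Leave it.
- coupling_nut: Steel ring nut, 22 mm diameter, 12 mm tall, standing on the bench to the left of the lever. Leave it.

How it is judged:
By the outcome, as a careful person would: the job done as asked, in the order asked, and still so for the second after the job is handed in, with the robot touching nothing.
It also fails if it takes over 67 s, if anything falls off the work surface, if the arm or the gripper's body presses on something with over 40 N, if the wrist force passes 120 N, or if a joint passes its speed limit or range.

## Working session

There is one attempt and no reset: what is moved stays moved. The work goes in short steps, Python scripts to look and compute and a tool call to move; the robot and the scene stay as the last step left them, time stands still between calls to the robot, and variables do not carry over. Pictures are saved under pics/ and viewed, on a budget of 10 in all, crops included, one or two more only if the job needs it, and the job is handed in when it is done.

Besides the shell and the picture viewer there is one more tool, called after "Emit:" by a JSON object that holds its "op" and its "data", one argument or row to a line. carry_out: Moves the arm, as the interface text tells. Its arguments: {"type":"object","properties":{"motion":{"type":"array","items":{"type":"array","items":{"type":"array","items":{"type":"number"}}}},"grip_force":{"type":"number"}},"required":["motion"]}

```bash
ls; mkdir -p pics; python3 - <<'E'
from rig import env
import cv2,numpy as np
s=env.observe();print(s['time_s'],s['position'],np.round(s['tool_rot'],3).tolist(),s['grip_width'])
for n in('top','side'):
    d=env.get_image(n);cv2.imwrite(f'pics/{n}0.png',d['image'][:,:,::-1]);print(n,d['fov_y'],d['cx'],d['cy'],np.round(d['R'],4).tolist(),d['t'])
E
```

```text
pics
0.0 [0.21695166 0.50510855 0.24170395] [[-0.001, 0.395, 0.919], [-0.001, 0.919, -0.395], [-1.0, -0.001, -0.0]] 0.0852093581426055
top 50.37300350420007 252.09739549937038 196.27977911816484 [[-0.009, -0.9999, 0.0065], [-0.9975, 0.0085, -0.0706], [0.0706, -0.0071, -0.9975]] [0.00585948 0.53445151 0.93476189]
side 46.81733976588904 253.53138024312048 194.09280441982145 [[0.9599, -0.2799, 0.0146], [-0.1564, -0.5781, -0.8009], [0.2326, 0.7665, -0.5987]] [-0.53590485  0.13365231  0.72803201]
```

View pics/top0.png

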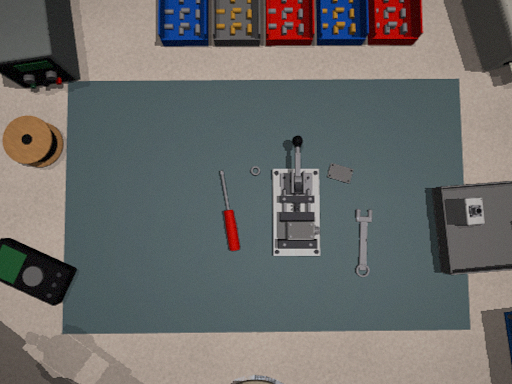

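View pics/side0.png

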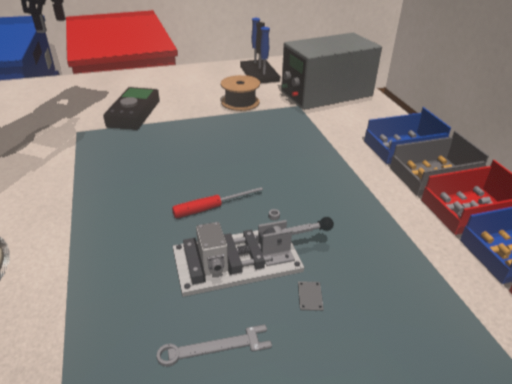

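The top view shows the fixture's plate spanning about (273–320, 169–256), the ball at (297,141), the housing at about (302,230) and the connector to its right at 318. In the side view the ball is at (326,223) and the housing at (211,247).

```bash
cat > h.py <<'E'
from rig import env
import cv2,numpy as np
def cam(n):
    d=env.get_image(n);d['f']=192/np.tan(np.radians(d['fov_y'])/2);d['R']=np.array(d['R']);d['t']=np.array(d['t']);return d
def ray(d,u,v):
    r=d['R'].T@np.array([(u-d['cx'])/d['f'],(v-d['cy'])/d['f'],1]);return -d['R'].T@d['t'],r
def onz(d,u,v,z):
    c,r=ray(d,u,v);return c+r*(z-c[2])/r[2]
def proj(d,X):
    p=d['R']@np.array(X)+d['t'];return p[:2]/p[2]*d['f']+[d['cx'],d['cy']]
def tri(d1,p1,d2,p2):
    A=np.zeros((3,3));b=np.zeros(3)
    for d,p in((d1,p1),(d2,p2)):
        c,r=ray(d,*p);r/=np.linalg.norm(r);M=np.eye(3)-np.outer(r,r);A+=M;b+=M@c
    return np.linalg.solve(A,b)
def blob(m,x0,x1,y0,y1):
    k=np.zeros_like(m);k[y0:y1,x0:x1]=m[y0:y1,x0:x1]
    n,l,s,c=cv2.connectedComponentsWithStats(k);i=1+np.argmax(s[1:,4]);return c[i],s[i],l==i
E
python3 - <<'E'
from h import *
T=cam('top');S=cam('side')
im=T['image'].astype(int)
m=((im.min(2)>135)).astype(np.uint8)
k=np.zeros_like(m);k[160:265,260:335]=m[160:265,260:335]
pts=cv2.findNonZero(k);r=cv2.minAreaRect(pts);print(r)
C=[onz(T,u,v,.012) for u,v in cv2.boxPoints(r)];C=np.array(C);print(np.round(C,4),np.linalg.norm(C[0]-C[1]),np.linalg.norm(C[1]-C[2]))
b=(im.max(2)<38).astype(np.uint8);c,s,_=blob(b,280,315,128,152);print('ball top',c,s,onz(T,*c,.045))
si=S['image'].astype(int);bs=(si.max(2)<38).astype(np.uint8);c2,s2,_=blob(bs,312,340,212,234);print('ball side',c2,s2,tri(T,c,S,c2))
cr=cv2.resize(T['image'][125:265,255:345],None,fx=4,fy=4,interpolation=cv2.INTER_CUBIC)
cs=cv2.resize(S['image'][210:290,165:340],None,fx=4,fy=4,interpolation=cv2.INTER_CUBIC)
o=np.zeros((560,370+0,3),np.uint8);o[:,:360]=cr
cv2.imwrite('pics/cr.png',o[:,:,::-1]);cv2.imwrite('pics/cs.png',cs[:,:,::-1])
E
```

```text
((296.0, 207.5), (95.0, 46.0), 90.0)
[[ 0.6207 -0.0491  0.012 ]
 [ 0.6198 -0.1582  0.012 ]
 [ 0.3964 -0.1536  0.012 ]
 [ 0.3974 -0.0463  0.012 ]] 0.10906599500849884 0.22346616465804872
ball top [296.74712644 140.85057471] [292 136  10  11  87] [ 0.65930546 -0.10226155  0.045     ]Traceback (most recent call last):
  File "<stdin>", line 9, in <module>
  File "h.py", line 18, in blob
    n,l,s,c=cv2.connectedComponentsWithStats(k);i=1+np.argmax(s[1:,4]);return c[i],s[i],l==i
                                                    ~~~~~~~~~^^^^^^^^^
    return _wrapfunc(a, 'argmax', axis=axis, out=out, **kwds)
    return bound(*args, **kwds)
ValueError: attempt to get argmax of an empty sequence
```

```bash
python3 - <<'E'
from h import *
T=cam('top');S=cam('side')
im=T['image'].astype(int)
m=((im.min(2)>135)).astype(np.uint8)
k=np.zeros_like(m);k[168:265,260:335]=m[168:265,260:335]
r=cv2.minAreaRect(cv2.findNonZero(k));print(r)
C=np.array([onz(T,u,v,.012) for u,v in cv2.boxPoints(r)]);print(np.round(C,4),C.mean(0))
# edges rows
for y in range(172,256,9): 
    x=np.where(k[y])[0];print(y,x.min(),x.max(),end='; ')
si=S['image'].astype(int);bs=(si.max(2)<55).astype(np.uint8);c2,s2,_=blob(bs,312,340,212,234);print('ball side',c2,s2,tri(T,(296.7,140.9),S,c2))
cr=cv2.resize(T['image'][125:265,255:345],None,fx=4,fy=4,interpolation=cv2.INTER_CUBIC)
cs=cv2.resize(S['image'][210:290,165:265],None,fx=4,fy=4,interpolation=cv2.INTER_CUBIC)
o=np.zeros((560,760,3),np.uint8);o[:,:360]=cr;o[:320,360:]=cs
cv2.imwrite('pics/cr.png',o[:,:,::-1])
E
```

```text
((296.0, 211.5), (87.0, 46.0), 90.0)
[[ 0.6016 -0.0489  0.012 ]
 [ 0.6007 -0.1578  0.012 ]
 [ 0.3964 -0.1536  0.012 ]
 [ 0.3974 -0.0463  0.012 ]] [ 0.49903234 -0.10166509  0.012     ]
172 273 318; 181 273 318; 190 273 318; 199 273 319; 208 273 319; 217 274 319; 226 274 319; 235 274 319; 244 274 319; 253 274 319; ball side [326.01834862 223.72477064] [320 218  13  12 109] [ 0.65923168 -0.10205983  0.04710833]
```

View pics/cr.png

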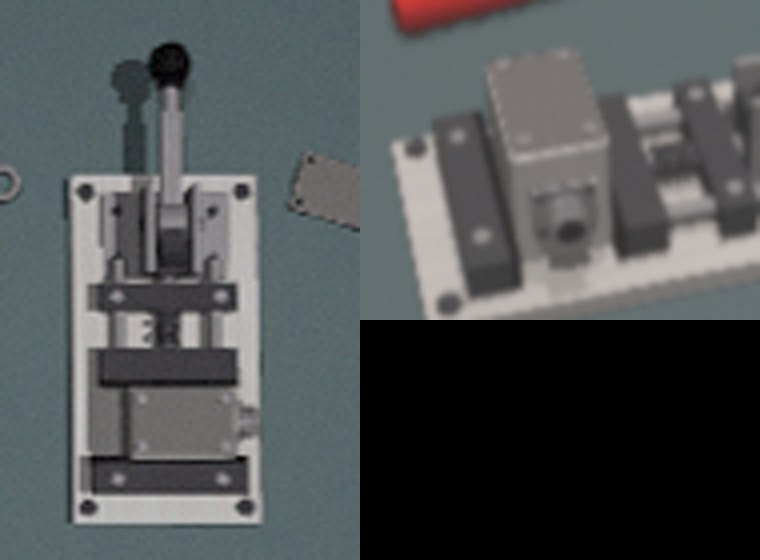

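The crop shows the housing's cover at about (288–314, 222–240) in full-image pixels. The connector points right and the fixture is nearly aligned with world x.

```bash
cat >> h.py <<'E'
from scipy.spatial.transform import Rotation as Rn
def plan(pos,R,note=''):
    s=env.observe();A=np.array(s['tool_rot']);d=A.T@(np.array(pos)-s['position'])*100;w=Rn.from_matrix(A.T@np.array(R).reshape(3,3)).as_rotvec()
    print(note,'shift cm',np.round(d,2),'turn',np.round(w,3))
def down(a,tilt=0):
    """tool down, y axis at world angle a; tilt (rad) about world x"""
    y=np.array([np.cos(a),np.sin(a),0]);x=np.array([0,0,-1.]);R=np.c_[x,y,np.cross(x,y)]
    return Rn.from_rotvec([tilt,0,0]).as_matrix()@R
E
python3 - <<'E'
from h import *
T=cam('top');S=cam('side')
im=T['image'].astype(float)
for u,v in((287.6,222.5),(314.2,222.5),(314.2,239.5),(287.6,239.5),(300.9,231)):print(np.round(onz(T,u,v,.0736),4))
O=np.array([.456,-.1018,0])
for p in((-.055,-.06,.012),(.055,-.06,.012),(.055,.145,.012),(-.055,.145,.012),(0,.204,.045),(.045,0,.042),(-.045,-.02,.03),(.045,-.02,.03)):
    X=O+[p[1],-p[0],p[2]];print(p,np.round(proj(T,X),1),np.round(proj(S,X),1))
plan([.659,-.102,.2],down(np.pi/2),'above ball')
E
```

```text
[ 0.4723 -0.0758  0.0736]
[ 0.4718 -0.1341  0.0736]
[ 0.4347 -0.1334  0.0736]
[ 0.4352 -0.0752  0.0736]
[ 0.4535 -0.1046  0.0736]
(-0.055, -0.06, 0.012) [273.2 255.6] [172.2 245. ]
(0.055, -0.06, 0.012) [320.4 255.2] [182.  291.9]
(0.055, 0.145, 0.012) [318.6 167.9] [304.5 266.4]
(-0.055, 0.145, 0.012) [272.1 168.3] [282.7 224.8]
(0, 0.204, 0.045) [296.5 140.6] [325.9 224.5]
(0.045, 0, 0.042) [317.7 229.5] [217.6 266.4]
(-0.045, -0.02, 0.03) [277.8 238.6] [195.2 237. ]
(0.045, -0.02, 0.03) [317.  238.2] [205.4 274.2]
above ball shift cm [  4.23 -38.35  64.57] turn [-0.406 -0.     0.   ]
```

Emit:
{"op": "carry_out", "data": {
  "motion": [
    [[1.17,-10.6,17.85,0,0,0,5],[1.17,-10.6,17.85,0,0,0,5],[1.17,-10.6,17.85,0,0,0,5],[1.17,-10.6,17.85,0,0,0,5],[1.17,-10.6,17.85,0,0,0,5]]
  ],
  "grip_force": 40
}}

```text
time_s: 0.82
position: [0.3399, 0.3358, 0.2307]
tool_rot: [[0.0, 0.394, 0.919], [0.0, 0.919, -0.394], [-1.0, 0.0, 0.0]]
ft_force: [0.7, 0.6, 0.1]
grip_width: 0.0501
```

Emit:
{"op": "carry_out", "data": {
  "motion": [
    [[1.17,-10.6,17.85,0,0,0,5],[1.17,-10.6,17.85,0,0,0,5],[1.17,-10.6,17.85,0,0,0,5],[1.17,-10.6,17.85,0,0,0,5],[1.17,-10.6,17.85,0,0,0,5]]
  ]
}}

```text
time_s: 1.23
position: [0.4623, 0.1676, 0.219]
tool_rot: [[0.0, 0.395, 0.919], [0.0, 0.919, -0.395], [-1.0, 0.0, 0.0]]
ft_force: [0.2, 0.5, -0.4]
grip_width: 0.0503
```

Emit:
{"op": "carry_out", "data": {
  "motion": [
    [[1.17,-10.6,17.85,0,0,0,5],[1.17,-10.6,17.85,0,0,0,5],[1.17,-10.6,17.85,0,0,0,5],[1.17,-10.6,17.85,0,0,0,5],[1.17,-10.6,17.85,0,0,0,5]]
  ]
}}

```text
time_s: 1.65
position: [0.5845, -0.0003, 0.2071]
tool_rot: [[0.0, 0.395, 0.919], [-0.0, 0.919, -0.395], [-1.0, 0.0, 0.0]]
ft_force: [0.2, -0.3, 0.4]
grip_width: 0.05
```

Emit:
{"op": "carry_out", "data": {
  "motion": [
    [[0.72,-6.5,11,-0.406,0,0,5],[0.72,-6.5,11,-0.406,0,0,5],[0.72,-6.5,11,-0.406,0,0,5],[0.72,-6.5,11,-0.406,0,0,5],[0.72,-6.5,11,-0.406,0,0,5]]
  ]
}}

```text
time_s: 2.07
position: [0.6596, -0.1036, 0.1986]
tool_rot: [[-0.001, 0.001, 1.0], [0.0, 1.0, -0.001], [-1.0, 0.0, -0.001]]
ft_force: [0.3, 0.5, -0.4]
grip_width: 0.0497
```

```bash
python3 - <<'E'
from h import *
s=env.observe();print(s['time_s'],s['position'],s['q'],s['grip_width'])
plan([.659,-.102,.045],down(np.pi/2),'ball')
E
```

```text
2.0667 [ 0.65955635 -0.10357604  0.19856219] [-1.90598372e+01  3.56182750e+01  5.74542374e+01 -3.74509334e-03
  8.70090658e+01 -1.08975476e+02] 0.04974228193418156
ball shift cm [15.36  0.15 -0.03] turn [-0.001 -0.001 -0.   ]
```

Emit:
{"op": "carry_out", "data": {
  "motion": [
    [[4,0.15,0,0,0,0,5],[8,0.15,0,0,0,0,5],[12,0.15,0,0,0,0,5],[14.5,0.15,0,0,0,0,5],[16,0.15,0,0,0,0,5]]
  ]
}}

```text
time_s: 2.48
position: [0.657, -0.098, 0.0368]
tool_rot: [[-0.005, 0.0, 1.0], [0.002, 1.0, -0.0], [-1.0, 0.002, -0.005]]
ft_force: [-0.6, 0.3, 0.2]
grip_width: 0.0503
```

Emit:
{"op": "carry_out", "data": {
  "motion": [
    [[0,0,0,0,0,0,3.5],[0,0,0,0,0,0,2.2],[0,0,0,0,0,0,1.5],[0,0,0,0,0,0,1.5],[0,0,0,0,0,0,1.5]]
  ]
}}

```text
time_s: 2.9
position: [0.6581, -0.1022, 0.0418]
tool_rot: [[-0.001, 0.001, 1.0], [-0.004, 1.0, -0.001], [-1.0, -0.004, -0.001]]
ft_force: [-7.7, -12.2, -2.2]
grip_width: 0.0228
```

```bash
python3 - <<'E'
from h import *
s=env.observe();print(s['position'],s['grip_width'],s['ft_force'])
S=cam('side');cv2.imwrite('pics/s1.png',cv2.resize(S['image'][150:300,150:350],None,fx=3,fy=3,interpolation=cv2.INTER_CUBIC)[:,:,::-1])
p=np.array(s['position'])+[0,0,.008]
# arc from angle 0 to 1.3
piv=p-[.092,0,0]
for a in np.arange(0,1.31,.13):
    print(round(a,2),np.round([100*.092*np.sin(a),100*.092*(np.cos(a)-1)],2))
E
```

```text
[ 0.65806205 -0.10219403  0.04176163] 0.02282414201594048 [ -7.696627   -12.15135487  -2.24869869]
0.0 [0. 0.]
0.13 [ 1.19 -0.08]
0.26 [ 2.37 -0.31]
0.39 [ 3.5  -0.69]
0.52 [ 4.57 -1.22]
0.65 [ 5.57 -1.88]
0.78 [ 6.47 -2.66]
0.91 [ 7.26 -3.55]
1.04 [ 7.93 -4.54]
1.17 [ 8.47 -5.61]
1.3 [ 8.86 -6.74]
```

View pics/s1.png

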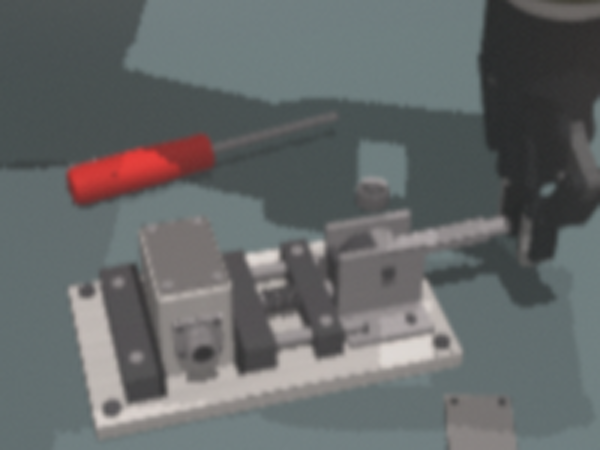

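Side crop shows the fingers around the ball, lever still down. Raising along the arc.

Emit:
{"op": "carry_out", "data": {
  "motion": [
    [[-1.19,0,-0.08,0,0,0,1.5],[-2.37,0,-0.31,0,0,0,1.5],[-3.5,0,-0.69,0,0,0,1.5],[-4.57,0,-1.22,0,0,0,1.5],[-5.57,0,-1.88,0,0,0,1.5]]
  ]
}}

```text
time_s: 3.37
position: [0.6399, -0.1021, 0.0976]
tool_rot: [[0.001, 0.001, 1.0], [-0.005, 1.0, -0.001], [-1.0, -0.005, 0.001]]
ft_force: [-1.5, -12.1, -8.1]
grip_width: 0.0222
```

Emit:
{"op": "carry_out", "data": {
  "motion": [
    [[-0.9,0,-0.78,0,0,0,1.5],[-1.69,0,-1.67,0,0,0,1.5],[-2.36,0,-2.66,0,0,0,1.5],[-2.9,0,-3.73,0,0,0,1.5],[-3.15,0,-4.4,0,0,0,1.5]]
  ]
}}

```text
time_s: 3.78
position: [0.5963, -0.1019, 0.1298]
tool_rot: [[0.005, 0.001, 1.0], [-0.005, 1.0, -0.001], [-1.0, -0.005, 0.005]]
ft_force: [1.8, -10.9, -7.9]
grip_width: 0.0221
```

```bash
python3 - <<'E'
from h import *
s=env.observe();print(s['position'],s['grip_width'],s['ft_force'])
S=cam('side');cv2.imwrite('pics/s2.png',cv2.resize(S['image'][130:300,150:350],None,fx=3,fy=3,interpolation=cv2.INTER_CUBIC)[:,:,::-1])
E
```

```text
[ 0.59631204 -0.10189005  0.1298102 ] 0.022116068661781965 [  1.82874634 -10.9315403   -7.89779344]
```

View pics/s2.png

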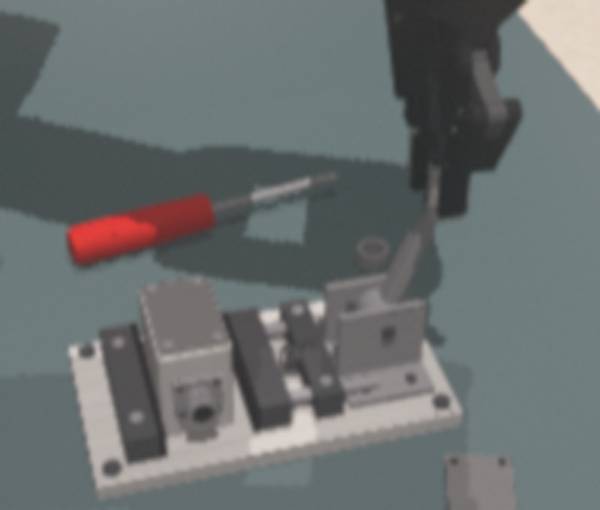

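The lever is nearly up and the slide jaw has backed off. Pushing on to feel the stop.

Emit:
{"op": "carry_out", "data": {
  "motion": [
    [[-0.1,0,-0.4,0,0,0,1.5],[-0.2,0,-0.8,0,0,0,1.5],[-0.2,0,-0.8,0,0,0,1.5]]
  ]
}}

```text
time_s: 4.08
position: [0.5887, -0.1019, 0.1317]
tool_rot: [[0.005, 0.001, 1.0], [-0.006, 1.0, -0.001], [-1.0, -0.006, 0.005]]
ft_force: [0.0, -10.8, -3.7]
grip_width: 0.0224
```

Emit:
{"op": "carry_out", "data": {
  "motion": [
    [[0,0,-0.4,0,0,0,1.5],[0,0,-0.8,0,0,0,1.5],[0,0,-0.8,0,0,0,1.5]]
  ]
}}

```text
time_s: 4.33
position: [0.5856, -0.1019, 0.1322]
tool_rot: [[0.018, 0.001, 1.0], [-0.006, 1.0, -0.001], [-1.0, -0.006, 0.018]]
ft_force: [24.4, -8.4, -14.8]
grip_width: 0.0221
```

```bash
python3 - <<'E'
from h import *
s=env.observe();print(s['position'],s['grip_width'],s['ft_force'])
S=cam('side');cv2.imwrite('pics/s3.png',cv2.resize(S['image'][150:270,220:340],None,fx=5,fy=5,interpolation=cv2.INTER_CUBIC)[:,:,::-1])
piv=np.array([.4555+.112,-.102,.045])
for a in(1.05,1.15,1.25,1.35):print(a,[((proj(S,piv+np.array([r*np.cos(a),0,r*np.sin(a)]))-[220,150])*5).round() for r in(.03,.075,.092)])
E
```

```text
[ 0.58556066 -0.10194031  0.13222956] 0.022116943943300715 [ 24.35262329  -8.44057856 -14.75516521]
1.05 [array([325., 354.]), array([397., 251.]), array([425., 210.])]
1.15 [array([318., 352.]), array([378., 246.]), array([402., 204.])]
1.25 [array([310., 351.]), array([359., 243.]), array([378., 200.])]
1.35 [array([302., 351.]), array([338., 241.]), array([352., 198.])]
```

View pics/s3.png

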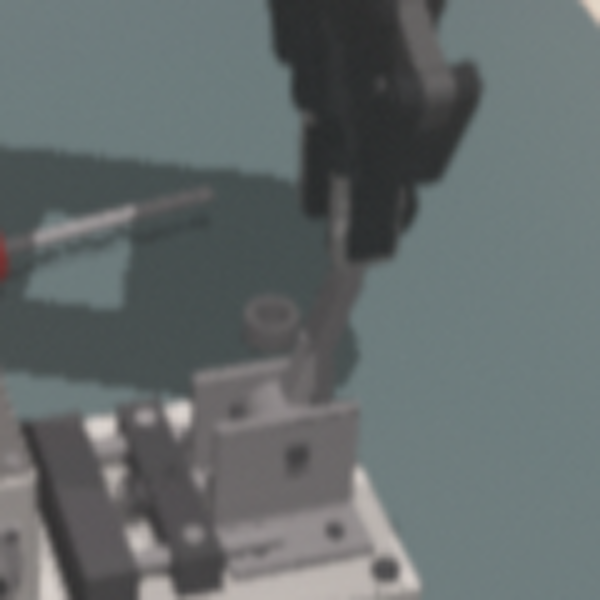

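Force of 24 N: the stop is reached. Releasing, rising, then reorienting.

Emit:
{"op": "carry_out", "data": {
  "motion": [
    [[0,0,0.5,0,0,0,2.6],[0,0,0.5,0,0,0,5],[0,0,0.5,0,0,0,5],[-3,0,0.5,0,0,0,5],[-7,0,0.5,0,0,0,5]]
  ]
}}

```text
time_s: 4.8
position: [0.5836, -0.0989, 0.1983]
tool_rot: [[-0.006, -0.0, 1.0], [0.002, 1.0, 0.0], [-1.0, 0.002, -0.006]]
ft_force: [0.1, -0.2, 0.2]
grip_width: 0.0499
```

```bash
python3 - <<'E'
from h import *
s=env.observe();print(s['position'],s['grip_width'],s['ft_force'])
plan([.4555,-.1976,.2],down(0,np.pi/4))
E
```

```text
[ 0.5835641  -0.09892585  0.19826865] 0.0499336657523081 [ 0.13650394 -0.18186044  0.19267554]
 shift cm [ -0.12  -9.86 -12.81] turn [1.481 0.608 0.616]
```

Emit:
{"op": "carry_out", "data": {
  "motion": [
    [[-0.1,-9.86,-12.8,0.494,0.203,0.205,6.5],[-0.1,-9.86,-12.8,0.494,0.203,0.205,6.5],[-0.1,-9.86,-12.8,0.494,0.203,0.205,6.5],[-0.1,-9.86,-12.8,0.494,0.203,0.205,6.5],[-0.1,-9.86,-12.8,0.494,0.203,0.205,6.5]]
  ]
}}

```text
time_s: 5.22
position: [0.4537, -0.2014, 0.2015]
tool_rot: [[-0.143, 0.497, 0.856], [0.245, 0.856, -0.456], [-0.959, 0.145, -0.244]]
ft_force: [0.5, -0.8, 0.6]
grip_width: 0.0649
```

Emit:
{"op": "carry_out", "data": {
  "motion": [
    [[0,0,0,0.494,0.203,0.205,6.5],[0,0,0,0.494,0.203,0.205,6.5],[0,0,0,0.494,0.203,0.205,6.5],[0,0,0,0.494,0.203,0.205,6.5],[0,0,0,0.494,0.203,0.205,6.5]]
  ]
}}

```text
time_s: 5.63
position: [0.4571, -0.1985, 0.2009]
tool_rot: [[-0.14, 0.864, 0.484], [0.508, 0.483, -0.713], [-0.85, 0.146, -0.507]]
ft_force: [-0.1, -0.0, 0.3]
grip_width: 0.065
```

Emit:
{"op": "carry_out", "data": {
  "motion": [
    [[0,0,0,0.494,0.203,0.205,6.5],[0,0,0,0.494,0.203,0.205,6.5],[0,0,0,0.494,0.203,0.205,6.5],[0,0,0,0.494,0.203,0.205,6.5],[0,0,0,0.494,0.203,0.205,6.5]]
  ]
}}

```text
time_s: 6.05
position: [0.4569, -0.1984, 0.2009]
tool_rot: [[0.006, 1.0, -0.003], [0.707, -0.006, -0.707], [-0.707, 0.001, -0.707]]
ft_force: [-0.7, 0.3, 0.0]
grip_width: 0.0647
```

```bash
python3 - <<'E'
from h import *
s=env.observe();print(s['position'],s['grip_width'],s['q'],np.round(s['tool_rot'],3).tolist())
# check view of lever and jaw, re-find the cover in top view if visible
T=cam('top');S=cam('side')
a=cv2.resize(T['image'][125:265,255:345],None,fx=4,fy=4,interpolation=cv2.INTER_CUBIC)
b=cv2.resize(S['image'][150:290,165:265],None,fx=4,fy=4,interpolation=cv2.INTER_CUBIC)
cv2.imwrite('pics/c4.png',np.hstack([a,b])[:,:,::-1])
plan([.4555,-.1976,.135],down(0,np.pi/4),'standoff');plan([.4555,-.1126,.0503],down(0,np.pi/4),'grasp')
E
```

```text
[ 0.45694961 -0.19839913  0.20088281] 0.06466540465786395 [-50.79547682  31.39560521  77.9351472   28.01803253 106.22469515
 -51.28441386] [[0.006, 1.0, -0.003], [0.707, -0.006, -0.707], [-0.707, 0.001, -0.707]]
standoff shift cm [ 4.72 -0.14  4.56] turn [ 0.001  0.002 -0.004]
grasp shift cm [16.72 -0.19  4.52] turn [ 0.001  0.002 -0.004]
```

View pics/c4.png

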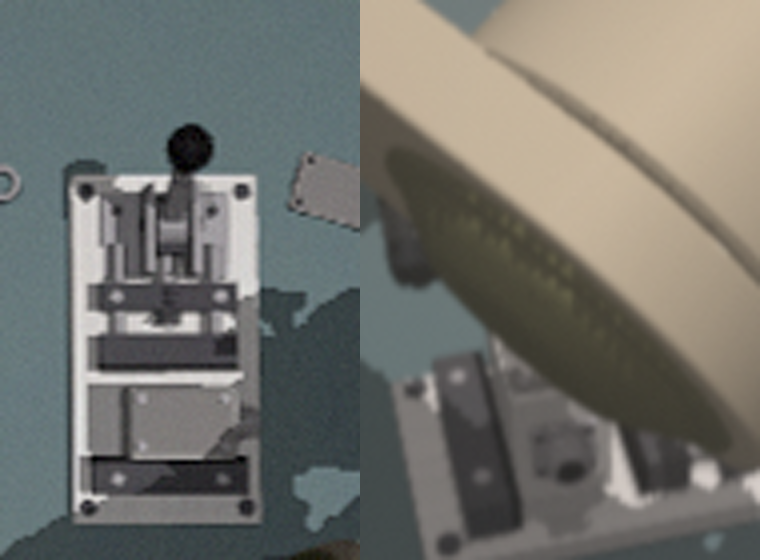

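Top crop shows the lever raised (ball at crop (190,148)), the slide jaw backed off, and the housing against the fixed jaw. Approaching the grasp.

Emit:
{"op": "carry_out", "data": {
  "motion": [
    [[3.5,-0.19,3,0,0,-0.004,6.5],[7,-0.19,4.52,0,0,-0.004,6.5],[11,-0.19,4.52,0,0,-0.004,6.5],[14,-0.19,4.52,0,0,-0.004,6.5],[14.5,-0.19,4.52,0,0,-0.004,6.5]]
  ]
}}

```text
time_s: 6.57
position: [0.4544, -0.1242, 0.0638]
tool_rot: [[-0.007, 1.0, 0.004], [0.708, 0.008, -0.706], [-0.706, -0.002, -0.708]]
ft_force: [0.3, -0.2, 0.0]
grip_width: 0.0652
```

Emit:
{"op": "carry_out", "data": {
  "motion": [
    [[0,0,0,0,0,0,6.5]]
  ]
}}

```text
time_s: 6.65
position: [0.4557, -0.127, 0.0656]
tool_rot: [[-0.004, 1.0, 0.005], [0.706, 0.006, -0.708], [-0.708, 0.001, -0.706]]
ft_force: [-0.6, -0.9, 0.8]
grip_width: 0.065
```

```bash
python3 - <<'E'
from h import *
s=env.observe();print(s['position'],s['grip_width'],s['ft_force'],np.round(s['tool_rot'],3).tolist())
plan([.4555,-.1126,.0503],down(0,np.pi/4),'grasp')
T=cam('top')
cv2.imwrite('pics/c5.png',cv2.resize(T['image'][185:265,265:375],None,fx=5,fy=5,interpolation=cv2.INTER_CUBIC)[:,:,::-1])
E
```

```text
[ 0.45573474 -0.12695688  0.06563622] 0.06502789151633602 [-0.60219268 -0.92612134  0.83222674] [[-0.004, 1.0, 0.005], [0.706, 0.006, -0.708], [-0.708, 0.001, -0.706]]
grasp shift cm [ 2.1  -0.02  0.07] turn [0.005 0.002 0.004]
```

View pics/c5.png

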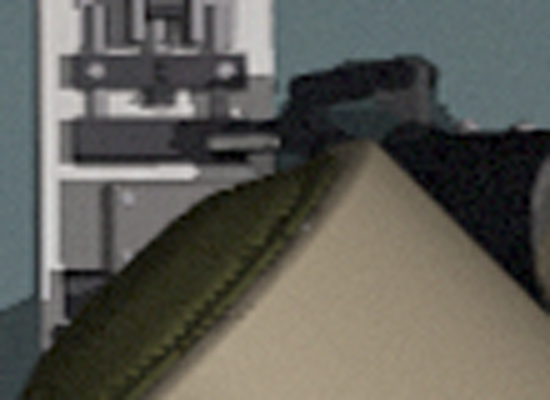

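The far finger sits above the slide jaw on the right line; the arm hides the rest. Going in and closing.

Emit:
{"op": "carry_out", "data": {
  "motion": [
    [[0.7,0,0.07,0.004,0,0.004,6.5],[1.4,0,0.07,0.004,0,0.004,6.5],[2.0,0,0.07,0.004,0,0.004,6.5],[2.1,0,0.07,0.004,0,0.004,6.5],[2.1,0,0.07,0.004,0,0.004,6.5]]
  ]
}}

```text
time_s: 7.12
position: [0.4558, -0.1139, 0.0501]
tool_rot: [[0.003, 1.0, -0.002], [0.705, -0.003, -0.709], [-0.709, 0.001, -0.705]]
ft_force: [0.2, -0.7, -0.2]
grip_width: 0.0648
```

Emit:
{"op": "carry_out", "data": {
  "motion": [
    [[0,0,0,0,0,0,5],[0,0,0,0,0,0,4.4],[0,0,0,0,0,0,3.9],[0,0,0,0,0,0,3.5],[0,0,0,0,0,0,3.5]]
  ],
  "grip_force": 60
}}

```text
time_s: 7.53
position: [0.4559, -0.1144, 0.0505]
tool_rot: [[0.003, 1.0, -0.001], [0.705, -0.004, -0.709], [-0.709, 0.001, -0.705]]
ft_force: [-0.7, -3.6, 4.8]
grip_width: 0.0394
```

```bash
python3 - <<'E'
from h import *
s=env.observe();print(s['position'],s['grip_width'],s['ft_force'],s['wrist_torque'],np.round(s['tool_rot'],3).tolist())
E
```

```text
[ 0.45593883 -0.11437896  0.05045642] 0.03937427783257032 [-0.70850615 -3.63806896  4.76051276] [-0.15076936  0.23503471  0.09918315] [[0.003, 1.0, -0.001], [0.705, -0.004, -0.709], [-0.709, 0.001, -0.705]]
```

Emit:
{"op": "carry_out", "data": {
  "motion": [
    [[-0.4,0.05,-0.4,0,0,0,3.5],[-1.2,0.3,-1.2,0,0,0,3.5],[-3,0.3,-3,0,0,0,3.5],[-5,0.3,-5,0,0,0,3.5],[-7.1,0.3,-7.1,0,0,0,3.5]]
  ],
  "grip_force": 80
}}

```text
time_s: 7.95
position: [0.4585, -0.1134, 0.1521]
tool_rot: [[0.002, 1.0, -0.002], [0.706, -0.003, -0.709], [-0.709, -0.0, -0.706]]
ft_force: [0.6, -0.8, -3.5]
grip_width: 0.0387
```

Emit:
{"op": "carry_out", "data": {
  "motion": [
    [[0,0,0,0,-0.1,0,3.5],[0,0,0,0,-0.2,0,3.5],[0,0,0,0,-0.31,0,3.5],[0,0,0,0,-0.42,0,3.5],[0,0,0,0,-0.524,0,3.5]]
  ]
}}

```text
time_s: 8.37
position: [0.4588, -0.1136, 0.1518]
tool_rot: [[0.003, 1.0, -0.003], [0.251, -0.004, -0.968], [-0.968, 0.003, -0.251]]
ft_force: [-0.9, -0.8, -3.3]
grip_width: 0.0391
```

```bash
python3 - <<'E'
from h import *
s=env.observe();print(s['position'],s['grip_width'],s['ft_force'],s['wrist_torque'],s['q'],np.round(s['tool_rot'],3).tolist())
plan([.4599,-.0933,.152],down(0,-np.pi/4))
E
```

```text
[ 0.45879332 -0.11359717  0.15177916] 0.039106647673852066 [-0.92937027 -0.76452353 -3.26026514] [-0.28006869  0.07275693 -0.00762274] [-34.82131052  21.7504066   92.61630674  12.46953561  74.2399891
 -38.92660244] [[0.003, 1.0, -0.003], [0.251, -0.004, -0.968], [-0.968, 0.003, -0.251]]
 shift cm [ 0.49  0.1  -1.97] turn [-0.005 -1.039 -0.002]
```

Emit:
{"op": "carry_out", "data": {
  "motion": [
    [[0.5,0.1,-2,0,-0.1,0,3.5],[0.5,0.1,-2,0,-0.2,0,3.5],[0.5,0.1,-2,0,-0.31,0,3.5],[0.5,0.1,-2,0,-0.42,0,3.5],[0.5,0.1,-2,0,-0.52,0,3.5]]
  ]
}}

```text
time_s: 8.78
position: [0.4597, -0.0924, 0.152]
tool_rot: [[0.002, 1.0, -0.004], [-0.263, -0.004, -0.965], [-0.965, 0.003, 0.263]]
ft_force: [-1.0, 0.2, -3.9]
grip_width: 0.0395
```

Emit:
{"op": "carry_out", "data": {
  "motion": [
    [[0,0,0,0,-0.1,0,3.5],[0,0,0,0,-0.2,0,3.5],[0,0,0,0,-0.31,0,3.5],[0,0,0,0,-0.42,0,3.5],[0,0,0,0,-0.52,0,3.5]]
  ]
}}

```text
time_s: 9.2
position: [0.4598, -0.0924, 0.1518]
tool_rot: [[0.0, 1.0, -0.006], [-0.708, -0.004, -0.707], [-0.707, 0.004, 0.708]]
ft_force: [-0.6, -0.9, -3.4]
grip_width: 0.039
```

Emit:
{"op": "carry_out", "data": {
  "motion": [
    [[0,0,0,0,0,0,3.5],[0,0,0,0,0,0,3.5]]
  ]
}}

```text
time_s: 9.37
position: [0.4596, -0.0921, 0.1505]
tool_rot: [[-0.002, 1.0, -0.002], [-0.702, -0.003, -0.712], [-0.712, -0.0, 0.702]]
ft_force: [0.7, -0.0, -3.0]
grip_width: 0.0388
```

```bash
python3 - <<'E'
from h import *
s=env.observe();print(s['position'],s['grip_width'],s['ft_force'],s['wrist_torque'],s['q'],np.round(s['tool_rot'],3).tolist())
plan([.4599,-.0933,.152],down(0,-np.pi/4))
S=cam('side');T=cam('top')
a=cv2.resize(T['image'][125:265,235:345],None,fx=3.5,fy=3.5,interpolation=cv2.INTER_CUBIC)
b=cv2.resize(S['image'][150:290,145:265],None,fx=3.5,fy=3.5,interpolation=cv2.INTER_CUBIC)
cv2.imwrite('pics/c6.png',np.hstack([a,b])[:,:,::-1])
E
```

```text
[ 0.45961175 -0.09213213  0.15053512] 0.03879488722051666 [ 0.65414864 -0.01762378 -3.03902961] [ 0.76907709 -0.0234688  -0.00819639] [ -4.59486536  25.25979544 100.79740896 -52.14734454  62.41977897
  24.5681185 ] [[-0.002, 1.0, -0.002], [-0.702, -0.003, -0.712], [-0.712, -0.0, 0.702]]
 shift cm [-0.02  0.03  0.19] turn [-0.002 -0.007  0.002]
```

View pics/c6.png

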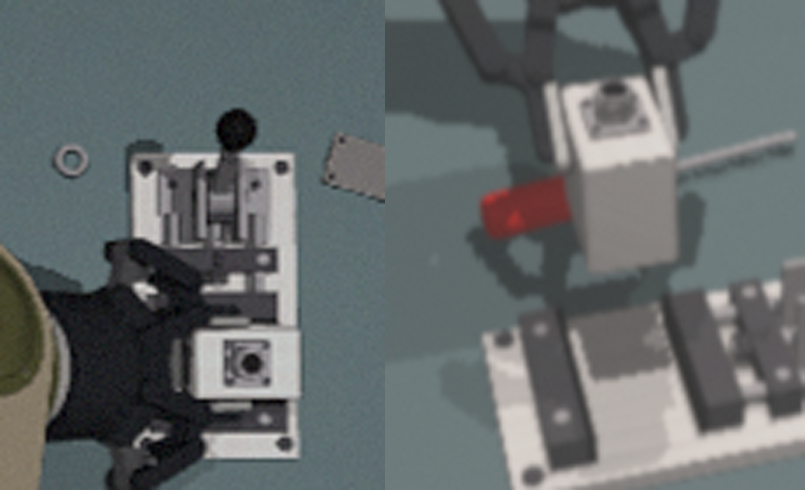

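The connector points up and the block hangs level; the jaws are open and clear. In the top crop the barrel is at (252,362).

```bash
python3 - <<'E'
from h import *
T=cam('top')
print('barrel',onz(T,252/3.5+235,362/3.5+125,.1854),'face',onz(T,246/3.5+235,362/3.5+125,.1704))
s=env.observe();A=np.array(s['tool_rot'])
print(s['position'],'down1cm',A.T@[0,0,-1],'right 1cm',A.T@[0,-1,0],Rn.from_matrix(A.T@down(0,-np.pi/4)).as_rotvec())
E
```

```text
barrel [ 0.45999378 -0.10236757  0.1854    ] face [ 0.45988668 -0.10112347  0.1704    ]
[ 0.45989822 -0.09353279  0.15151001] down1cm [ 0.71156043 -0.0024617  -0.70262059] right 1cm [0.70262268 0.00500871 0.711545  ] [-0.00528807 -0.0063153   0.00178434]
```

Emit:
{"op": "carry_out", "data": {
  "motion": [
    [[2,0,-2,0,0,0,3.5],[4,0,-4,0,0,0,3.5],[5.5,0,-5.5,0,0,0,3.5],[6.3,0,-6.3,0,0,0,3.5],[6.5,0,-6.5,0,0,0,3.5]]
  ]
}}

```text
time_s: 9.93
position: [0.4595, -0.0934, 0.0577]
tool_rot: [[-0.004, 1.0, -0.003], [-0.703, -0.005, -0.711], [-0.711, -0.001, 0.703]]
ft_force: [0.3, -0.4, -3.4]
grip_width: 0.039
```

Emit:
{"op": "carry_out", "data": {
  "motion": [
    [[0.07,0,-0.07,0,0,0,3.5],[0.14,0,-0.14,0,0,0,3.5],[0.21,0,-0.21,0,0,0,3.5],[0.21,0,-0.21,0,0,0,3.5]]
  ]
}}

```text
time_s: 10.27
position: [0.4602, -0.0928, 0.0567]
tool_rot: [[-0.001, 1.0, -0.004], [-0.704, -0.004, -0.71], [-0.71, 0.003, 0.704]]
ft_force: [-0.5, -0.2, -2.0]
grip_width: 0.0394
```

```bash
python3 - <<'E'
from h import *
s=env.observe();A=np.array(s['tool_rot']);print(s['position'],s['ft_force'],s['wrist_torque'],np.round(A,3).tolist())
S=cam('side')
cv2.imwrite('pics/c7.png',cv2.resize(S['image'][190:300,155:275],None,fx=5,fy=5,interpolation=cv2.INTER_CUBIC)[:,:,::-1])
E
```

```text
[ 0.4601934  -0.09282199  0.05672484] [-0.50414956 -0.15711948 -1.98614856] [ 0.7325557  -0.01285086 -0.03329184] [[-0.001, 1.0, -0.004], [-0.704, -0.004, -0.71], [-0.71, 0.003, 0.704]]
```

View pics/c7.png

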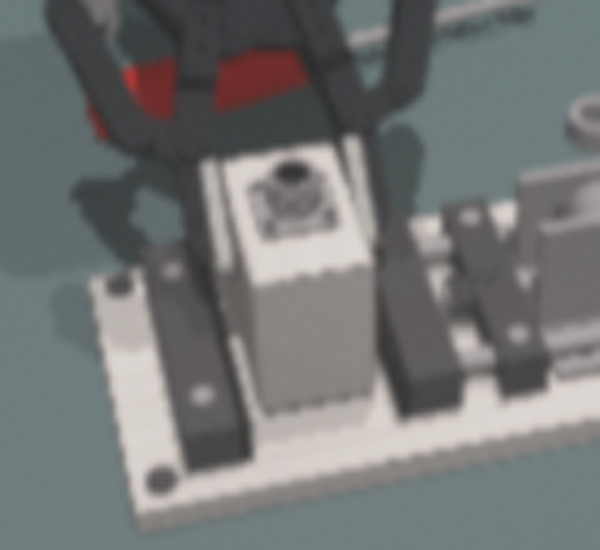

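Block is between the jaws with gaps on both sides, close above the plate. Feeling down.

Emit:
{"op": "carry_out", "data": {
  "motion": [
    [[0.05,0,-0.05,0,0,0,3.5],[0.1,0,-0.1,0,0,0,3.5],[0.1,0,-0.1,0,0,0,3.5]]
  ]
}}

```text
time_s: 10.57
position: [0.4599, -0.0927, 0.0546]
tool_rot: [[-0.002, 1.0, -0.003], [-0.704, -0.003, -0.71], [-0.71, 0.001, 0.704]]
ft_force: [-0.1, 0.2, -2.8]
grip_width: 0.0391
```

Emit:
{"op": "carry_out", "data": {
  "motion": [
    [[0.05,0,-0.05,0,0,0,3.5],[0.1,0,-0.1,0,0,0,3.5],[0.1,0,-0.1,0,0,0,3.5]]
  ]
}}

```text
time_s: 10.82
position: [0.4599, -0.0927, 0.053]
tool_rot: [[-0.002, 1.0, -0.003], [-0.704, -0.003, -0.71], [-0.71, 0.001, 0.704]]
ft_force: [-0.2, 0.2, -2.1]
grip_width: 0.0389
```

Emit:
{"op": "carry_out", "data": {
  "motion": [
    [[0,0,0,0,-0.006,0,3.5],[0.04,0,-0.04,0,-0.006,0,3.5],[0.04,0,-0.04,0,-0.006,0,3.5]]
  ]
}}

```text
time_s: 11.07
position: [0.4599, -0.0927, 0.0527]
tool_rot: [[-0.002, 1.0, -0.003], [-0.709, -0.003, -0.706], [-0.706, 0.001, 0.709]]
ft_force: [-1.0, 0.3, 0.1]
grip_width: 0.0394
```

Emit:
{"op": "carry_out", "data": {
  "motion": [
    [[0.03,0,-0.03,0,0,0,3.5],[0.05,0,-0.05,0,0,0,3.5],[0.05,0,-0.05,0,0,0,3.5]]
  ]
}}

```text
time_s: 11.32
position: [0.4599, -0.0927, 0.0527]
tool_rot: [[-0.001, 1.0, -0.003], [-0.709, -0.003, -0.705], [-0.705, 0.001, 0.709]]
ft_force: [-1.3, 4.5, 6.3]
grip_width: 0.0391
```

Contact (about 9 N net). Releasing gently.

Emit:
{"op": "carry_out", "data": {
  "motion": [
    [[0,0,0,0,0,0,3.9],[0,0,0,0,0,0,4.2],[0,0,0,0,0,0,4.8],[0,0,0,0,0,0,5.5],[0,0,0,0,0,0,6]]
  ],
  "grip_force": 20
}}

```text
time_s: 11.73
position: [0.46, -0.0928, 0.0519]
tool_rot: [[-0.002, 1.0, -0.003], [-0.708, -0.003, -0.706], [-0.706, 0.001, 0.708]]
ft_force: [0.0, -0.4, -0.1]
grip_width: 0.0598
```

Emit:
{"op": "carry_out", "data": {
  "motion": [
    [[-1,0,0,0,0,0,6],[-3,0,0,0,0,0,6],[-6,0,0,0,0,0,6],[-9,0,0,0,0,0,6],[-12,0,0,0,0,0,6]]
  ]
}}

```text
time_s: 12.15
position: [0.4597, -0.0063, 0.1379]
tool_rot: [[-0.002, 1.0, -0.003], [-0.708, -0.003, -0.707], [-0.707, 0.0, 0.708]]
ft_force: [0.3, 0.4, 0.6]
grip_width: 0.0603
```

```bash
python3 - <<'E'
from h import *
s=env.observe();print(s['position'],s['ft_force'],s['q'])
S=cam('side');T=cam('top')
a=cv2.resize(T['image'][125:265,255:345],None,fx=4,fy=4,interpolation=cv2.INTER_CUBIC)
b=cv2.resize(S['image'][150:290,155:265],None,fx=4,fy=4,interpolation=cv2.INTER_CUBIC)
cv2.imwrite('pics/c8.png',np.hstack([a,b])[:,:,::-1])
plan([.585,-.102,.22],down(np.pi/2))
E
```

```text
[ 0.4596882  -0.00625011  0.13790359] [0.28425134 0.37172543 0.61371959] [  6.19613506  28.27127517  98.11734401 -48.8041049   69.14401099
  31.13756758]
 shift cm [ 1.24 12.43 12.48] turn [-1.485  0.62   0.609]
```

View pics/c8.png

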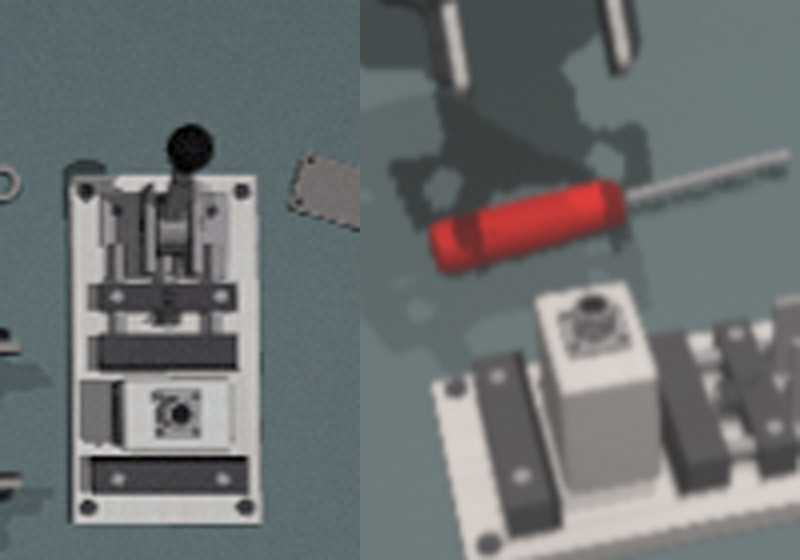

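Housing stands upright, centred, connector up, gripper clear. Now back to the lever.

Emit:
{"op": "carry_out", "data": {
  "motion": [
    [[-0.2,12.4,13.9,-0.495,0.207,0.203,5],[-0.2,12.4,13.9,-0.495,0.207,0.203,5],[-0.2,12.4,13.9,-0.495,0.207,0.203,5],[-0.2,12.4,13.9,-0.495,0.207,0.203,5],[-0.2,12.4,13.9,-0.495,0.207,0.203,5]]
  ]
}}

```text
time_s: 12.67
position: [0.5653, -0.0902, 0.2209]
tool_rot: [[0.123, 0.904, 0.41], [-0.545, 0.407, -0.733], [-0.83, -0.134, 0.542]]
ft_force: [0.3, 0.7, -0.7]
grip_width: 0.0495
```

Emit:
{"op": "carry_out", "data": {
  "motion": [
    [[0,0,0,-0.495,0.207,0.203,5],[0,0,0,-0.495,0.207,0.203,5],[0,0,0,-0.495,0.207,0.203,5],[0,0,0,-0.495,0.207,0.203,5],[0,0,0,-0.495,0.207,0.203,5]]
  ]
}}

```text
time_s: 13.08
position: [0.5646, -0.0899, 0.2202]
tool_rot: [[0.146, 0.565, 0.812], [-0.284, 0.81, -0.512], [-0.948, -0.156, 0.279]]
ft_force: [0.3, 0.3, -0.1]
grip_width: 0.05
```

Emit:
{"op": "carry_out", "data": {
  "motion": [
    [[0,0,0,-0.495,0.207,0.203,5],[0,0,0,-0.495,0.207,0.203,5],[0,0,0,-0.495,0.207,0.203,5],[0,0,0,-0.495,0.207,0.203,5],[0,0,0,-0.495,0.207,0.203,5]]
  ]
}}

```text
time_s: 13.5
position: [0.5647, -0.09, 0.2199]
tool_rot: [[0.021, 0.087, 0.996], [-0.032, 0.996, -0.086], [-0.999, -0.03, 0.023]]
ft_force: [-0.6, 0.3, 0.0]
grip_width: 0.0501
```

Emit:
{"op": "carry_out", "data": {
  "motion": [
    [[0,0,0,0,0,0,5]]
  ]
}}

```text
time_s: 13.58
position: [0.565, -0.0904, 0.2195]
tool_rot: [[0.021, 0.091, 0.996], [-0.033, 0.995, -0.09], [-0.999, -0.031, 0.024]]
ft_force: [-0.2, -0.2, 0.1]
grip_width: 0.05
```

```bash
python3 - <<'E'
from h import *
s=env.observe();print(s['position'],s['ft_force'],s['q'])
plan([.592,-.1025,.128],down(np.pi/2))
E
```

```text
[ 0.56499089 -0.09042885  0.21953383] [-0.24957716 -0.18721659  0.05987833] [ -20.33898809   24.36730642   74.09720426   -1.39735425   79.72950572
 -104.90596111]
 shift cm [ 9.24 -0.67  2.58] turn [-0.091  0.023  0.032]
```

Emit:
{"op": "carry_out", "data": {
  "motion": [
    [[0,-0.67,2.58,-0.091,0.023,0.032,5],[1,-0.67,2.58,-0.091,0.023,0.032,5],[4.8,-0.67,2.58,-0.091,0.023,0.032,5],[8.2,-0.67,2.58,-0.091,0.023,0.032,5],[9.24,-0.67,2.58,-0.091,0.023,0.032,5]]
  ]
}}

```text
time_s: 14.0
position: [0.5898, -0.1008, 0.1237]
tool_rot: [[-0.006, 0.003, 1.0], [0.0, 1.0, -0.003], [-1.0, 0.0, -0.006]]
ft_force: [-0.3, 1.1, 0.1]
grip_width: 0.05
```

Emit:
{"op": "carry_out", "data": {
  "motion": [
    [[0,0,0,0,0,0,3.5],[0,0,0,0,0,0,2.4],[0,0,0,0,0,0,1.5],[0,0,0,0,0,0,1.5],[0,0,0,0,0,0,1.5]]
  ],
  "grip_force": 40
}}

```text
time_s: 14.42
position: [0.5925, -0.1021, 0.1302]
tool_rot: [[0.004, 0.001, 1.0], [-0.003, 1.0, -0.001], [-1.0, -0.003, 0.004]]
ft_force: [-1.3, -4.3, -0.8]
grip_width: 0.0225
```

Emit:
{"op": "carry_out", "data": {
  "motion": [
    [[0.45,0,1.11,0,0,0,1.5],[1.04,0,2.15,0,0,0,1.5],[1.76,0,3.1,0,0,0,1.5],[2.59,0,3.96,0,0,0,1.5],[3.53,0,4.69,0,0,0,1.5]]
  ]
}}

```text
time_s: 14.83
position: [0.6415, -0.1024, 0.0968]
tool_rot: [[0.009, 0.001, 1.0], [-0.005, 1.0, -0.001], [-1.0, -0.005, 0.009]]
ft_force: [2.2, -3.1, 7.8]
grip_width: 0.0225
```

Emit:
{"op": "carry_out", "data": {
  "motion": [
    [[1.03,0,0.62,0,0,0,1.5],[2.13,0,1.09,0,0,0,1.5],[3.28,0,1.41,0,0,0,1.5],[4.46,0,1.58,0,0,0,1.5],[5.0,0,1.6,0,0,0,1.5]]
  ]
}}

```text
time_s: 15.25
position: [0.6584, -0.1026, 0.0459]
tool_rot: [[0.011, 0.001, 1.0], [-0.004, 1.0, -0.001], [-1.0, -0.004, 0.011]]
ft_force: [5.5, -2.3, 6.7]
grip_width: 0.0223
```

Emit:
{"op": "carry_out", "data": {
  "motion": [
    [[0.2,0,0,0,0,0,1.5],[0.4,0,0,0,0,0,1.5],[0.4,0,0,0,0,0,1.5]]
  ]
}}

```text
time_s: 15.5
position: [0.6581, -0.1026, 0.0426]
tool_rot: [[0.011, 0.0, 1.0], [-0.005, 1.0, -0.0], [-1.0, -0.005, 0.011]]
ft_force: [6.7, -3.2, 2.9]
grip_width: 0.0222
```

Emit:
{"op": "carry_out", "data": {
  "motion": [
    [[0.2,0,0,0,0,0,1.5],[0.4,0,0,0,0,0,1.5],[0.4,0,0,0,0,0,1.5]]
  ]
}}

```text
time_s: 15.75
position: [0.658, -0.1026, 0.0388]
tool_rot: [[0.011, 0.0, 1.0], [-0.005, 1.0, -0.0], [-1.0, -0.005, 0.011]]
ft_force: [7.1, -2.8, 4.3]
grip_width: 0.0221
```

Emit:
{"op": "carry_out", "data": {
  "motion": [
    [[0.2,0,0,0,0,0,1.5],[0.4,0,0,0,0,0,1.5],[0.4,0,0,0,0,0,1.5]]
  ]
}}

```text
time_s: 16.0
position: [0.658, -0.1025, 0.035]
tool_rot: [[0.01, 0.001, 1.0], [-0.004, 1.0, -0.001], [-1.0, -0.004, 0.01]]
ft_force: [5.0, -2.0, 5.6]
grip_width: 0.0227
```

Emit:
{"op": "carry_out", "data": {
  "motion": [
    [[0.2,0,0,0,0,0,1.5],[0.3,0,0,0,0,0,1.5],[0.3,0,0,0,0,0,1.5]]
  ]
}}

```text
time_s: 16.25
position: [0.658, -0.1026, 0.0345]
tool_rot: [[0.012, 0.0, 1.0], [-0.005, 1.0, -0.0], [-1.0, -0.005, 0.012]]
ft_force: [-3.4, -1.1, 23.7]
grip_width: 0.0224
```

Stop felt (24 N, z no longer changing). Release and withdraw.

Emit:
{"op": "carry_out", "data": {
  "motion": [
    [[-0.2,0,0,0,0,0,2.6],[-0.2,0,0,0,0,0,5],[-0.2,0,0,0,0,0,5],[-1,0,0,0,0,0,5],[-4,0,0,0,0,0,5]]
  ]
}}

```text
time_s: 16.67
position: [0.653, -0.1008, 0.065]
tool_rot: [[-0.007, 0.0, 1.0], [0.001, 1.0, -0.0], [-1.0, 0.001, -0.007]]
ft_force: [-1.3, 0.4, 0.3]
grip_width: 0.0498
```

Emit:
{"op": "carry_out", "data": {
  "motion": [
    [[-4,0,0,0,0,0,5],[-8,0,0,0,0,0,5],[-12,0,0,0,0,0,5],[-13,3,0,0,0,0,5],[-13,7,0,0,0,0,5]]
  ]
}}

```text
time_s: 17.08
position: [0.6561, -0.0333, 0.2033]
tool_rot: [[0.009, 0.005, 1.0], [-0.004, 1.0, -0.005], [-1.0, -0.004, 0.009]]
ft_force: [0.4, 0.7, -1.2]
grip_width: 0.0501
```

Emit:
{"op": "carry_out", "data": {
  "motion": [
    [[0,4,-1,0,0,0,5],[0,8,-2,0,0,0,5],[0,12,-3,0,0,0,5],[0,16,-4,0,0,0,5],[0,16,-4,0,0,0,5]]
  ]
}}

```text
time_s: 17.5
position: [0.6127, 0.1354, 0.1989]
tool_rot: [[0.001, -0.006, 1.0], [0.0, 1.0, 0.006], [-1.0, 0.0, 0.001]]
ft_force: [-0.2, 0.7, -0.3]
grip_width: 0.0498
```

```bash
python3 - <<'E'
from h import *
s=env.observe();print(s['time_s'],s['position'],s['ft_force'])
S=cam('side');T=cam('top')
for n,d,th,w in(('top',T,38,(280,315,128,152)),('side',S,55,(312,340,212,234))):
    m=(d['image'].max(2)<th).astype(np.uint8)
    try:c,st,_=blob(m,*w);print(n,c,st)
    except Exception as e:print(n,e)
a=cv2.resize(T['image'][125:265,255:345],None,fx=4,fy=4,interpolation=cv2.INTER_CUBIC)
b=cv2.resize(S['image'][170:310,155:265],None,fx=4,fy=4,interpolation=cv2.INTER_CUBIC)
cv2.imwrite('pics/c9.png',np.hstack([a,b])[:,:,::-1])
E
```

```text
17.5 [0.61266052 0.13536078 0.19894189] [-0.17411497  0.71614151 -0.2844419 ]
top [296.625      140.97727273] [292 136  10  11  88]
side [325.63636364 225.40909091] [321 220  11  11  88]
```

View pics/c9.png

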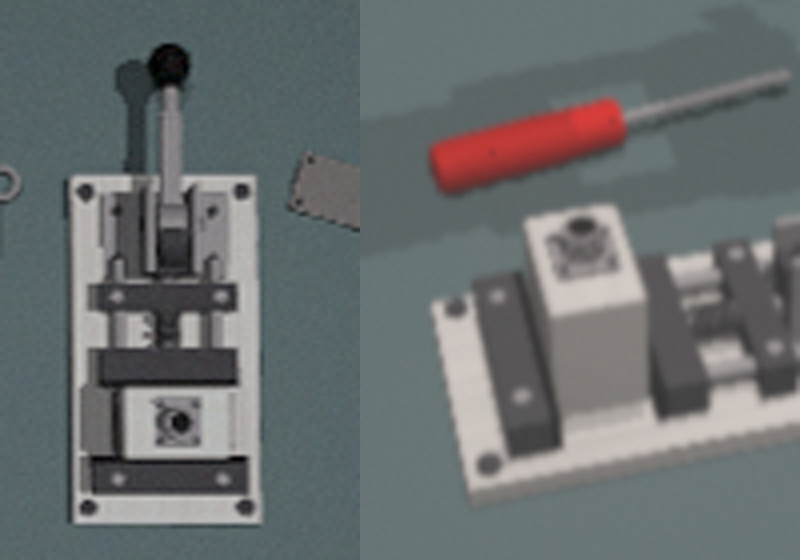

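The lever is fully down with the ball at its starting pixel (296.6,141.0). The housing is clamped between the jaws with the connector up at crop (180,422), and the loose parts haven't moved. Handing in.

```bash
python3 -c "
from rig import env
print(env.close_job())"
```

```text
the job is handed in; nothing more can be done
None
```

The job is done and handed in at about 17.5 s of the 67 s allowed. I swung the lever up to its stop, turned the housing over, and stood it connector-up at the middle of the jaws. Then I swung the lever down to its stop and moved the gripper clear.

**What the last checks showed:**
- **Lever:** both stops were felt at about 24 N. In the final top view the ball is back at its starting position to within 0.2 px. In the side view its centre came out about 1.7 px lower than at the start, probably because shading changed the mask; I did not look into it further.
- **Housing:** it was set down with about 9 N net contact and released slowly. The final images show it upright with the connector up, held between both jaws.
- **Loose parts:** the screwdriver, the nut and the visible part of the spare cover look unmoved in the final images. The spanner was outside those crops; I never worked near it.
- **Forces:** readings at the end of each move stayed under about 25 N, against the limits of 40 N (arm or gripper body) and 120 N (wrist).
- **Pictures:** I viewed 12, two over the budget of 10.

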